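Stand the gib plate on edge and hold the hardness probe on its marked spot

ROBOT

A 7-joint arm with a two-finger parallel gripper is mounted at the origin on a cart in front of the work surface, level with it; the furniture and walls round the work are solid. World frame = base frame: x ahead of the robot, y to its left, z up, the work surface at z = 0. Lengths are in m, angles in rad, forces in N, time in s.
With the tool pointing down it reaches from about 0.425 to 0.875 m from the base axis. Payload 8.4 kg.
Tool frame: the origin (TCP) lies on the centre line of the jaws, within the pads' length; the fingertips stand 19 mm ahead of it and the grasp point (between the pads) is the TCP (env.tcp_to_tips is the distance from the TCP to the fingertips, in m); z points along the fingers, y is the line along which they close (so a half turn about z gives the same grasp; the last joint's range is limited). The gripper opens to 85 mm and grips with 20 to 120 N. Pads are 22 mm wide; open, the fingers measure 114 mm over their backs; the gripper's body (76 mm by 85 mm) begins 54 mm behind the grasp point. The pads swing forward as they close: fully open they stand 13 mm farther back than shut.
Start: joints at [1.191, 0.333, 0.04, 1.465, -0.013, 1.343, -0.059], TCP at [0.18, -0.625, 0.211] pointing down, gripper open.
Joint ranges: [-2.58, 2.58], [-0.38, 2.09], [-1.3, 1.39], [0.25, 2.4], [-1.5, 4.64], [0.08, 2.09], [-2.65, 2.65]. Speed limits (rad/s): [2.22, 2.22, 2.79, 2.79, 3.14, 3.14, 3.14].

INTERFACE

Orientations are given as a unit quaternion [w, x, y, z].
In Python, from cell import monitor, viewer, hand_in, spotter, env gives the robot as it stands.
- The arm moves only by the tool play_rows, never from a script. Its argument "moves" is a list of rows, each a list of 3 entries, a list of its own where there are three numbers: the shift along the tool's x, y, z in cm, then the turn, a rotation vector about the tool's x, y, z in rad, then the opening, from -1 (shut) to 1 (fully open). A call has 1 to 20 rows; each row shifts and turns the commanded pose from where the row before left it, along the tool's axes as they then stand; what a row does not reach is not made up. A row lasts 1/8 s, in which the tool goes at most 62.5 mm and 10.7 degrees, less where a joint would pass 70% of its speed; a pose out of reach is approached as far as the arm can. A call with a gripper value outside its range is refused whole. The fingers move at their own pace and stop on an object; "squeeze" is the grip in N (left out, the last holds). Time passes only in rows, so rows that do not move let the fingers close. It gives the time, the measured TCP pose, the force, the opening and the grip force at its end, in the units of the state.
- monitor.get_obs(): the state, without advancing time (a new reading comes with each control period).
- viewer.camera(name): name is "scene" or "side" or "wrist"; returns a dict with "image" (400x640x3 uint8, red, green, blue), "mtx" (3x3 intrinsics, pixels), "world_to_cam" (4x4, takes a point from world to camera coordinates). Camera axes: x right, y up, looking along -z (the intrinsics and any distortion apply to the point x, -y, -z); pixel columns grow to the right and rows downward; lengths in m; the calibration is good to about 2 mm. A picture is of the moment at which its call begins. There is no depth.
- hand_in(): hands the job in; it is judged then, once.
Trained networks look in a picture, given as the dict that the camera call returned (one of the last four; its "shot" number tells which), for a name from the list of things; names that differ only in an ending like _2 or _b are one class to them, and where a whole thing is asked for, a point or a joint stands for the part that bears it (a point fixed in the world has none). Each returns a list of dicts, best first, with "confidence" (0 to 1); they miss things now and then, are a little off and sometimes report something else, mostly with a low value. They report only what shows in the picture. A call takes as long as a camera call. They do not tell look-alikes from the thing itself.
- spotter.search_frame(thing, picture): "rect" ([left, top, right, bottom] in pixels, round what is visible of it).
- spotter.cut_out(thing, picture): "pixels" (400x640 bool, what is visible of it) and "rect" ([left, top, right, bottom] in pixels, round what is visible of it).
The state is a dict: "time_s": time; "joint_positions": joint angles; "qd": joint speeds; "effort": joint torques, N m; "tcp_pos": TCP position; "ee_rot": TCP orientation; "ft_force": force on the tool from outside, world axes, zero at the start; "torque": the same for the moment, N m; "width": finger opening in m; "gripper_force": force on a finger pad.
Only numpy, scipy, OpenCV 4.12 (cv2) and the standard library are available. Lean on these libraries where they do the work, as an engineer would, in place of code of your own. Each camera call takes 0.05 s, during which the arm holds its last target. There are 200 camera calls.

TASK

Take the aluminium gib plate off the sloped blue rest, stand it upright in the channel of the green slotted stand, square on the channel floor between the channel's ends with the red-spotted thin edge on top, and let go of it. Then take the orange hardness probe out of its grey holder and press its sprung brass tip gently on the centre of the red spot, with the probe upright and the tip pushed in about half its travel, never hard. Finish while still holding the probe still there; leave the other things on the bench alone.

Things in the scene. Friction and masses are not known exactly. Their poses are not given: they have to be found in the camera images.
- gib_plate: Aluminium plate 50 (own x) x 20 (y) x 90 mm (z), 0.19-0.34 kg. Origin: centre of its unmarked 50x20 end; z points to the other, red-spotted end: up when stood right. At the start it lies on the sloped rest, z rising 30 degrees towards the spotted high end at the robot's left; x level, -y face up. Its sides across x (50 mm apart) are free: grip within 50 mm of the spotted end
- spot (a point): Centre of the red spot, 10 mm across, on the plate's spotted 50x20 mm end face, 10 mm towards the plate's +x from that face's middle: [10, 0, 90] mm in the plate's frame; axes as the plate's
- sloped_rest: Blue rest, fixed: a 28 mm wide slab sloping 30 degrees up towards its own +y, lip at the low end, on a steel foot 60 (x) x 110 (y) x 6 mm. Origin: under the foot's middle, on the bench. Under 60 mm high. The plate lies on it, 50 mm width along the rest's x, overhanging the slab 11 mm each side
- slotted_stand: Green stand, fixed, base 90 (x) x 60 (y) mm. Origin: under its middle, on the bench. An open-ended channel runs along its x, 26 mm wide in y (about 39 mm at the flared mouth); channel floor 8 mm and wall tops 43 mm above the bench. The plate stands in it, thickness across the channel, either way round; its spotted edge is then 98 mm above the bench
- probe_holder: Grey block 64 x 64 x 52 mm high, fixed, with an upright 27 mm round hole through its middle in which the probe stands. Origin: under its middle, on the bench
- probe: Orange probe, 124 mm long, 0.15 kg, upright in its holder, tip down. Origin: axis, at the end of the unpressed tip; z up the axis, away from the tip. Brass tip to 14 mm, steel body 21 mm thick to 48, collar 36 mm across 48-56 (rests on the holder's top; origin then 4 mm above the bench), orange round grip 26 mm thick 56-118, cap to 124. Hold the grip; raise 50 mm to clear the holder
- probe_point (a point): The end of the probe's brass tip, on its axis; moves with the sprung tip. z along the probe's axis, away from the tip
- probe_tip (a joint): How far the sprung tip is pushed into the probe: 0 fully out, 0.012 m fully in. The spring pushes back with about 1 N at first contact and 0.5 N more for every mm (4 N half way, 7 N fully in)
- micrometer: outside micrometer with a green frame, 52x102x16 mm, lying flat on the bench; origin under its middle; leave it alone
- nut: steel hex nut, 25x27x13 mm, lying flat on the bench; origin under its middle; leave it alone
- spanner: combination spanner, 55x170x6 mm, lying flat near the front edge; origin under its middle; leave it alone
- feeler_gauge: fanned feeler gauge set, 94x68x10 mm, lying flat on the right; origin under its middle; leave it alone
- piston: bare piston standing on its skirt, 87 mm across, 52 mm high, at the back right; origin under its middle; leave it alone
Mind the look-alikes: they are no part of the job. What is shaped like the gib_plate but turquoise is not meant. What is shaped like the probe but pink is not meant.

How it is judged:
On the way, in this order (a step that is already met when the one before it is completed fails the run):
1. the plate stands upright on its unmarked thin end on the floor of the channel, let go, before the probe is taken (angle between gib_plate's own z axis and vertical below 0.1 rad and z of gib_plate in the frame of slotted_stand between 0.004 and 0.012 m and x of gib_plate in the frame of slotted_stand between -0.022 and 0.022 m and y of gib_plate in the frame of slotted_stand between -0.008 and 0.008 m and contact force between gib_plate and the arm below 0.05 N and contact force between gib_plate and the fingers below 0.05 N and horizontal distance between probe and probe_holder below 0.01 m and height (world z) of probe below 0.012 m), for 0.3 s.
2. the probe has been lifted clear out of its holder by the gripper (height (world z) of probe above 0.056 m and contact force between probe and the fingers above 1 N), for 0.1 s.
At the end, for the whole second after the job is handed in: Plate let go, on the channel floor, within 0.10 rad of upright, its foot within 22 mm (along) and 8 mm (across) of the stand's middle. Probe held still within 0.12 rad of upright, tip end within 6 mm of the spot centre, pressing 1 to 9 N, tip pushed in 2.5 to 10 mm, clear of the holder (angle between gib_plate's own z axis and vertical below 0.1 rad and z of gib_plate in the frame of slotted_stand between 0.004 and 0.012 m and x of gib_plate in the frame of slotted_stand between -0.022 and 0.022 m and y of gib_plate in the frame of slotted_stand between -0.008 and 0.008 m and contact force between gib_plate and the arm below 0.05 N and contact force between gib_plate and the fingers below 0.05 N and distance between probe_point and spot below 0.006 m and angle between probe's own z axis and vertical below 0.12 rad and value of joint probe_tip between 0.0025 and 0.01 m and contact force between probe and gib_plate between 1 and 9 N and contact force between probe and the fingers above 1 N and contact force between probe and probe_holder below 0.05 N and linear speed of probe below 0.02 m/s); the arm keeps its last pose, push and grip.
It fails at once if the probe presses on the plate with more than 18 N (contact force between probe and gib_plate above 18 N).
It fails at once if a bystander (micrometer, nut, spanner, feeler gauge or piston) is pushed more than 25 mm (distance of any of micrometer, nut, spanner, feeler_gauge, piston from where it was at the start of the episode above 0.025 m).
It also fails if it takes over 51 s, if anything falls off the work surface, if the arm or the gripper's body presses on something with over 40 N, if the wrist force passes 120 N, or if a joint passes its speed limit or range.

## Working session

There is one attempt and no reset: what is moved stays moved. The work goes in short steps, Python scripts to look and compute and a tool call to move; the robot and the scene stay as the last step left them, time stands still between calls to the robot, and variables do not carry over. Pictures are saved under pics/ and viewed, at most 10 in all, crops included, and the job is handed in when it is done.

Besides the shell and the picture viewer there is one more tool, called after "Request:" by a JSON object that holds its "method" and its "body". play_rows: Moves the arm, as the interface text tells. Its arguments: {"type":"object","properties":{"moves":{"type":"array","items":{"type":"array"}},"squeeze":{"type":"number"}},"required":["moves"]}

```bash
mkdir -p pics; ls; cat > h.py <<'E'
import numpy as np, cv2
from scipy.spatial.transform import Rotation as R
from cell import monitor, viewer, hand_in, spotter, env
def snap(n,f=None):
    p=viewer.camera(n)
    if f: cv2.imwrite('pics/'+f,p['image'][:,:,::-1])
    return p
def ray(p,uv):
    K=np.array(p['mtx']);T=np.array(p['world_to_cam'])
    d=np.linalg.inv(K)@[uv[0],uv[1],1]; d=np.array([d[0],-d[1],-d[2]])
    return -T[:3,:3].T@T[:3,3], T[:3,:3].T@d
def atz(p,uv,z):
    o,d=ray(p,uv); return o+d*(z-o[2])/d[2]
def proj(p,X):
    T=np.array(p['world_to_cam']);c=T[:3,:3]@X+T[:3,3];q=np.array(p['mtx'])@[c[0],-c[1],-c[2]];return q[:2]/q[2]
def rot():
    q=monitor.get_obs()['ee_rot'];return R.from_quat([q[1],q[2],q[3],q[0]]).as_matrix()
def togo(target):
    o=monitor.get_obs();return rot().T@(np.array(target)-o['tcp_pos'])*100
E
python3 - <<'E'
from h import *
o=monitor.get_obs();print(o['time_s'],o['tcp_pos'],rot().round(3),o['width'])
for c in('scene','side'):
    p=snap(c,c+'0.png')
    print(c,ray(p,(320,200)))
    for t in('gib_plate','sloped_rest','slotted_stand','probe_holder','probe','micrometer','nut','spanner','piston'):
        print(t,[(r['rect'],round(r['confidence'],2)) for r in spotter.search_frame(t,p)[:3]])
print(monitor.get_obs()['time_s'])
E
```

```text
pics
0.0 [ 0.17996011 -0.6240841   0.21040336] [[ 0.961  0.277 -0.001]
 [ 0.277 -0.961  0.002]
 [-0.    -0.002 -1.   ]] 0.08574358776342596
scene (array([ 1.18809589, -0.64487964,  0.65537768]), array([-0.72443051,  0.37999618, -0.57532072]))
gib_plate [([237.7, 165.3, 258.8, 190.8], 0.77), ([424.9, 202.9, 465.2, 230.2], 0.61), ([356.9, 173.9, 400.7, 211.2], 0.57)]
sloped_rest [([354.3, 195.3, 395.5, 218.6], 0.86)]
slotted_stand [([267.8, 219.1, 310.9, 262.1], 0.6), ([302.0, 272.2, 357.7, 290.9], 0.2)]
probe_holder [([403.4, 235.8, 450.2, 284.0], 0.71)]
probe [([389.8, 189.6, 406.8, 240.3], 0.75), ([422.1, 216.6, 443.9, 247.8], 0.61)]
micrometer [([300.1, 271.6, 355.1, 289.8], 0.89), ([419.7, 215.6, 441.8, 249.6], 0.51), ([266.0, 217.6, 312.8, 264.4], 0.42)]
nut [([340.6, 247.4, 355.7, 255.4], 0.59)]
spanner [([263.8, 186.7, 322.7, 211.4], 0.79)]
piston [([226.7, 265.1, 275.8, 317.6], 0.72)]
side (array([0.31747246, 0.63939065, 0.54060717]), array([ 0.12730438, -0.86789544, -0.4802424 ]))
gib_plate [([219.7, 255.0, 270.8, 283.5], 0.79), ([400.3, 193.4, 431.9, 214.9], 0.59), ([295.2, 224.4, 317.6, 235.9], 0.57)]
sloped_rest [([293.0, 231.0, 318.2, 262.0], 0.88)]
slotted_stand [([361.5, 200.6, 370.6, 229.8], 0.36), ([295.7, 233.4, 322.1, 261.8], 0.18)]
probe_holder [([209.1, 208.2, 244.0, 238.6], 0.88)]
probe [([209.4, 226.7, 258.2, 251.6], 0.87), ([213.0, 185.7, 233.2, 221.0], 0.79), ([295.1, 227.1, 317.8, 238.1], 0.73)]
micrometer [([254.7, 186.1, 277.2, 205.4], 0.61)]
nut []
spanner [([366.1, 227.2, 371.0, 228.1], 0.64)]
piston [([277.1, 160.2, 300.9, 181.0], 0.92)]
1.0
```

View pics/scene0.png

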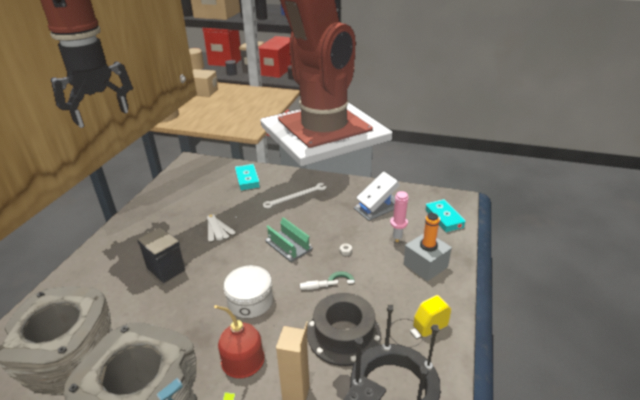

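View pics/side0.png

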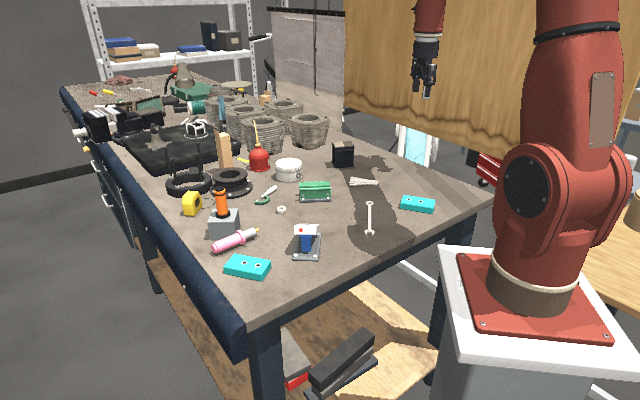

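The scene view shows the plate on its rest at about (377,192), the stand at (289,240) and the orange probe in its holder at (431,240). In the side view the same three are at (305,235), (315,190) and (222,210). The turquoise plates and the pink probe lying down are the look-alikes. Next I triangulate.

```bash
python3 - <<'E'
from h import *
a=snap('scene');b=snap('side')
def tri(u,v):
    o1,d1=ray(a,u);o2,d2=ray(b,v);d1/=np.linalg.norm(d1);d2/=np.linalg.norm(d2)
    A=np.array([d1,-d2]).T;t=np.linalg.lstsq(A,o2-o1,rcond=None)[0]
    x,y=o1+t[0]*d1,o2+t[1]*d2;return ((x+y)/2).round(3),np.linalg.norm(x-y).round(4)
print('probe cap',tri((432,213),(220,188)))
print('holder',tri((428,258),(225,223)))
print('plate',tri((377,192),(305.5,235)))
print('stand',tri((289,240),(315,191)))
for n,z,u,v in(('holder',.026,(428,258),(225,223)),('stand',.02,(289,240),(315,191)),('plate',.05,(377,192),(306,230)),('nut',.006,(345,250),(281,210)),('spanner',0,(295,196),(369,218)),('pink',.015,(400,215),(234,240)),('turq',.01,(445,215),(247,266))):
    print(n,atz(a,u,z).round(3),atz(b,v,z).round(3))
def cut(p,t,i=0):
    return [(r['rect'],r['confidence'],np.argwhere(r['pixels']).mean(0)[::-1].round(1),int(r['pixels'].sum())) for r in spotter.cut_out(t,p)[:3]]
for t in('slotted_stand','probe_holder'):print(t,cut(a,t),cut(b,t))
for p,n in((a,'a'),(b,'b')):
    x0,y0,w=(255,160,220) if n=='a' else (190,160,160)
    cv2.imwrite(f'pics/crop{n}.png',cv2.resize(p['image'][y0:y0+135,x0:x0+w,::-1],None,fx=3.6,fy=3.6,interpolation=2))
o=monitor.get_obs();print(o['time_s'])
E
```

```text
probe cap (array([ 0.669, -0.134,  0.128]), np.float64(0.0013))
holder (array([ 0.676, -0.139,  0.025]), np.float64(0.0069))
plate (array([ 0.457, -0.104,  0.038]), np.float64(0.0116))
stand (array([ 0.48 , -0.352,  0.019]), np.float64(0.0054))
holder [ 0.68  -0.139  0.026] [ 0.673 -0.141  0.026]
stand [ 0.485 -0.353  0.02 ] [ 0.478 -0.354  0.02 ]
plate [ 0.464 -0.115  0.05 ] [ 0.459 -0.1    0.05 ]
nut [ 0.558 -0.258  0.006] [ 0.557 -0.256  0.006]
spanner [ 0.316 -0.258  0.   ] [ 0.316 -0.255  0.   ]
pink [ 0.526 -0.092  0.015] [ 0.632 -0.087  0.015]
turq [0.572 0.001 0.01 ] [ 0.573 -0.002  0.01 ]
slotted_stand [([267.4, 218.3, 313.6, 265.1], 0.9, array([289.2, 240.9]), 1254)] [([295.2, 227.8, 317.1, 238.4], 0.73, array([306.8, 228.5]), 239), ([299.6, 181.0, 330.1, 202.4], 0.61, array([314.1, 191.6]), 683)]
probe_holder [([405.1, 235.6, 453.5, 283.5], 0.94, array([427. , 258.6]), 1407)] [([208.8, 207.9, 240.6, 239.3], 0.74, array([223. , 224.5]), 717)]
1.3
```

Request:
{"method": "play_rows", "body": {"moves": [[[3.7,-2.3,-1.0],[0,0,0],1],[[3.7,-2.3,-1.0],[0,0,0],1],[[3.7,-2.3,-1.0],[0,0,0],1],[[3.7,-2.3,-1.0],[0,0,0],1],[[3.7,-2.3,-1.0],[0,0,0],1],[[3.7,-2.3,-1.0],[0,0,0],1],[[3.7,-2.3,-1.0],[0,0,0],1],[[3.7,-2.3,-1.0],[0,0,0],1],[[3.7,-2.3,-1.0],[0,0,0],1]]}}

```text
time_s: 2.42
tcp_pos: [0.4435, -0.3322, 0.3018]
ee_rot: [0.0, 0.99, 0.14, 0.0]
ft_force: [1.0, -0.6, 0.3]
width: 0.0855
gripper_force: 0.0
```

```bash
python3 - <<'E'
from h import *
p=snap('wrist','w1.png')
print(ray(p,(320,200)))
for t in('slotted_stand','sloped_rest','gib_plate'):print(t,[(r['rect'],round(r['confidence'],2)) for r in spotter.search_frame(t,p)[:3]])
E
```

```text
(array([ 0.51320519, -0.31276281,  0.46401549]), array([-0.2605521 , -0.0751811 , -0.96257829]))
slotted_stand [([313.7, 115.0, 359.2, 179.2], 0.96), ([324.4, 19.9, 391.9, 72.8], 0.32)]
sloped_rest [([139.8, 84.6, 216.7, 139.4], 0.91)]
gib_plate [([77.1, 2.0, 134.6, 51.6], 0.88), ([255.3, 279.0, 305.1, 326.5], 0.77), ([124.4, 86.4, 202.1, 136.7], 0.56)]
```

View pics/w1.png

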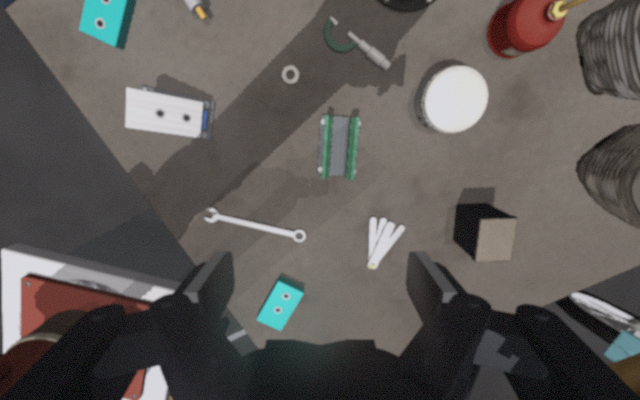

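The wrist view shows the plate at (125–210, 88–138), its high end to the left. The stand's channel runs from about (341,115) to (338,179). The nut is at (290,74) and clear of both. Next I fit the poses from masks.

```bash
python3 - <<'E'
from h import *
p=snap('wrist')
im=p['image']
cv2.imwrite('pics/c1.png',np.hstack([cv2.resize(im[70:150,110:230,::-1],None,fx=4,fy=4,interpolation=2),cv2.resize(im[105:185,300:380,::-1],None,fx=4,fy=4,interpolation=2)]))
hsv=cv2.cvtColor(im,cv2.COLOR_RGB2HSV)
g=((hsv[...,0]>50)&(hsv[...,0]<85)&(hsv[...,1]>90)).astype(np.uint8); g[:,:300]=0;g[:,380:]=0;g[:105]=0;g[190:]=0
pts=np.argwhere(g)[:,::-1].astype(float)
W=np.array([atz(p,u,.035)[:2] for u in pts])
r=cv2.minAreaRect((W*1000).astype(np.float32));print('stand walls rect mm',r)
w=im.min(2)>150; m=np.zeros_like(g);m[80:145,115:215]=w[80:145,115:215]
pts=np.argwhere(m)[:,::-1].astype(np.float32);print(cv2.minAreaRect(pts)); h=cv2.convexHull(pts)
print(cv2.approxPolyDP(h,4,True)[:,0])
E
```

```text
stand walls rect mm ((479.65106201171875, -351.59881591796875), (86.04151916503906, 44.02323913574219), 12.700380325317383)
((162.08303833007812, 110.86663055419922), (80.26445770263672, 42.030433654785156), 8.275894165039062)
[[202. 102.]
 [200. 129.]
 [194. 136.]
 [124. 125.]
 [126.  86.]]
```

View pics/c1.png

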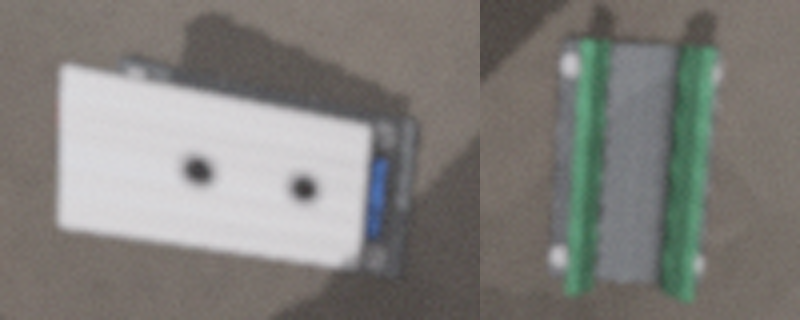

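```bash
cat >> h.py <<'E'
def plateR(yaw,pitch=np.pi/6):
    c,s=np.cos(pitch),np.sin(pitch)
    return R.from_euler('z',yaw).as_matrix()@np.array([[1,0,0],[0,s,c],[0,-c,s]])
E
python3 - <<'E'
from h import *
from scipy.optimize import least_squares
p=snap('wrist')
px=np.array([[125.5,86],[124.2,127],[203,101],[200,137]])
M=np.array([[25,-10,90],[-25,-10,90],[25,-10,0],[-25,-10,0]])/1000
f=lambda q:np.concatenate([proj(p,plateR(q[3])@m+q[:3])-u for m,u in zip(M,px)])
s=least_squares(f,[.46,-.15,.03,0]);print(s.x.round(4),s.fun.round(1))
q=s.x;Rp=plateR(q[3]);G=Rp@[0,0,.068]+q[:3];print('grasp',G, 'end ctr',Rp@[0,0,.09]+q[:3])
# tool target: z = cos(a) y - sin(a) z
for a in (45,60):
  a=np.radians(a);tz=np.cos(a)*Rp[:,1]-np.sin(a)*Rp[:,2]
  for sg in(1,-1):
    ty=sg*Rp[:,0];T=np.array([np.cross(ty,tz),ty,tz]).T
    print(a,sg,'rotvec tool',R.from_matrix(rot().T@T).as_rotvec().round(3),'togo cm',togo(G).round(2), 'hover',togo(G-.12*tz).round(2))
print(monitor.get_obs()['joint_positions'])
E
```

```text
[ 0.462  -0.1493  0.0248  0.0809] [-0.3 -0.2  0.4  0.  -0.   0.1 -0.1  0.2]
grasp [ 0.45725783 -0.09058371  0.05880786] end ctr [ 0.45571805 -0.07159347  0.06980786]
0.7853981633974483 1 rotvec tool [-0.18  -0.219 -1.364] togo cm [  8.22 -23.01  24.22] hover [  8.82 -26.05  12.63]
0.7853981633974483 -1 rotvec tool [-0.231  0.19   1.758] togo cm [  8.22 -23.01  24.22] hover [  8.82 -26.05  12.63]
1.0471975511965976 1 rotvec tool [-0.359 -0.437 -1.339] togo cm [  8.22 -23.01  24.22] hover [  9.4  -28.89  13.83]
1.0471975511965976 -1 rotvec tool [-0.461  0.379  1.724] togo cm [  8.22 -23.01  24.22] hover [  9.4  -28.89  13.83]
[ 0.76511752  0.11752415 -0.21836723  1.54786824  0.02600423  1.4794911
 -0.74582524]
```

Request:
{"method": "play_rows", "body": {"moves": [[[1.5,-4.1,1.5],[0,0,0],1],[[1.5,-4.1,1.5],[0,0,0],1],[[1.5,-4.1,1.5],[0,0,0],1],[[1.5,-4.1,1.5],[0,0,0],1],[[1.5,-4.1,1.5],[0,0,0],1],[[1.5,-4.1,1.5],[0,0,0],1],[[0.4,-4.3,1.5],[0,0,0],1],[[0,0,0],[-0.036,-0.044,-0.134],1],[[0,0,0],[-0.036,-0.044,-0.134],1],[[0,0,0],[-0.036,-0.044,-0.134],1],[[0,0,0],[-0.036,-0.044,-0.134],1],[[0,0,0],[-0.036,-0.044,-0.134],1],[[0,0,0],[-0.036,-0.044,-0.134],1],[[0,0,0],[-0.036,-0.044,-0.134],1],[[0,0,0],[-0.036,-0.044,-0.134],1],[[0,0,0],[-0.036,-0.044,-0.134],1],[[0,0,0],[-0.036,-0.044,-0.134],1]]}}

```text
time_s: 4.85
tcp_pos: [0.4529, -0.031, 0.1961]
ee_rot: [0.191, 0.653, 0.712, -0.177]
ft_force: [0.1, -1.0, 1.2]
width: 0.0852
gripper_force: 0.0
```

```bash
cat >> h.py <<'E'
def fitplate(p,px,x0,M=np.array([[25,-10,90],[-25,-10,90],[25,-10,0],[-25,-10,0]])/1000):
    from scipy.optimize import least_squares
    s=least_squares(lambda q:np.concatenate([proj(p,plateR(q[3])@m+q[:3])-u for m,u in zip(M,px)]),x0)
    return s.x,s.fun
def tool(Rp,a,sg=1):
    tz=np.cos(a)*Rp[:,1]-np.sin(a)*Rp[:,2];ty=sg*Rp[:,0];return np.array([np.cross(ty,tz),ty,tz]).T
E
python3 - <<'E'
from h import *
p=snap('wrist','w2.png')
q=np.array([.462,-.1493,.0248,.0809]);Rp=plateR(q[3]);G=Rp@[0,0,.072]+q[:3]
T=tool(Rp,np.pi/3);print(R.from_matrix(rot().T@T).as_rotvec().round(3),togo(G).round(2),rot().round(2))
print(monitor.get_obs()['joint_positions'].round(2),monitor.get_obs()['time_s'])
print([proj(p,Rp@(np.array(m)/1000)+q[:3]).round(1) for m in [[25,-10,90],[-25,-10,90],[25,-10,0],[-25,-10,0],[10,0,90]]])
E
```

```text
[0.002 0.006 0.014] [ 1.87  0.   14.55] [[-0.08  1.    0.04]
 [ 0.86  0.09 -0.5 ]
 [-0.5  -0.01 -0.86]]
[ 0.26  0.05 -0.72  1.96  0.53  1.39 -0.53] 4.9
[array([343.4, 172. ]), array([292.9, 171.7]), array([337.7, 195.5]), array([298.9, 195.3]), array([328.3, 162.4])]
```

View pics/w2.png

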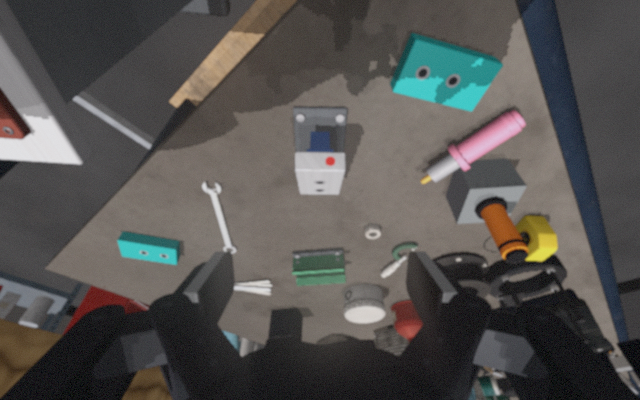

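The spot is at (330,161), against a predicted (328,162), so the plate pose holds within about 2 mm. Closing in.

Request:
{"method": "play_rows", "body": {"moves": [[[1.0,0.1,2.5],[0,0,0.005],1],[[0.9,0,2.5],[0,0,0.005],1],[[0,0,2.5],[0,0,0],1],[[0,0,2.5],[0,0,0],1],[[0,0,2.0],[0,0,0],1],[[0,0,1.5],[0,0,0],1],[[0,0,1.0],[0,0,0],1],[[0,0,0],[0,0,0],1]]}}

```text
time_s: 5.9
tcp_pos: [0.4584, -0.0859, 0.061]
ee_rot: [0.192, 0.657, 0.707, -0.175]
ft_force: [-0.4, -0.3, 0.9]
width: 0.0852
gripper_force: 0.0
```

```bash
python3 - <<'E'
from h import *
p=snap('wrist','w3.png')
q=np.array([.462,-.1493,.0248,.0809]);Rp=plateR(q[3]);G=Rp@[0,0,.072]+q[:3]
T=tool(Rp,np.pi/3);print(R.from_matrix(rot().T@T).as_rotvec().round(3),togo(G).round(2),monitor.get_obs()['ft_force'])
E
```

```text
[ 0.001  0.002 -0.007] [-0.09 -0.19  0.13] [ 0.47253937 -0.13460652  0.67960065]
```

View pics/w3.png

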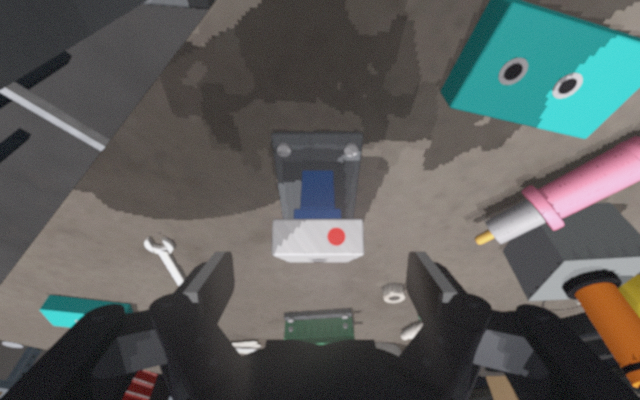

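The end face lies centred between the fingers, at (273–364, 220–262) with the red spot at (336,237). Now I grip.

Request:
{"method": "play_rows", "body": {"moves": [[[0,0,0],[0,0,0],0.3],[[0,0,0],[0,0,0],0],[[0,0,0],[0,0,0],-1],[[0,0,0],[0,0,0],-1],[[0,0,0],[0,0,0],-1],[[0,0,0],[0,0,0],-1]], "squeeze": 80}}

```text
time_s: 6.7
tcp_pos: [0.4586, -0.0857, 0.0614]
ee_rot: [0.192, 0.657, 0.708, -0.175]
ft_force: [1.1, -0.2, -0.4]
width: -0.0
gripper_force: 0.0
```

```bash
python3 - <<'E'
from h import *
p=snap('wrist','w4.png');a=snap('side');
cv2.imwrite('pics/w4.png',np.vstack([p['image'][150:400,150:550,::-1],cv2.resize(a['image'][190:270,240:368,::-1],(400,250),interpolation=2)]))
o=monitor.get_obs();print(proj(p,o['tcp_pos']),proj(p,o['tcp_pos']+rot()[:,2]*.019),proj(a,o['tcp_pos']))
q=np.array([.462,-.1493,.0248,.0809]);Rp=plateR(q[3])
print([proj(p,Rp@(np.array(m)/1000)+q[:3]).round(1) for m in [[25,-10,90],[-25,-10,90],[25,10,90],[-25,10,90],[10,0,90]]])
print([proj(a,Rp@(np.array(m)/1000)+q[:3]).round(1) for m in [[25,-10,90],[-25,-10,90],[25,10,90],[-25,10,90],[10,0,90]]])
E
```

```text
[317.70360189 241.32702597] [317.9023277  229.67247037] [305.03412508 229.21152448]
[array([360.8, 256.8]), array([267.6, 257.4]), array([359.4, 220. ]), array([268.9, 220.6]), array([332.5, 238.3])]
[array([294.1, 224.7]), array([316.4, 225.3]), array([293.8, 233.7]), array([316.2, 234.4]), array([300.7, 229.4])]
```

View pics/w4.png

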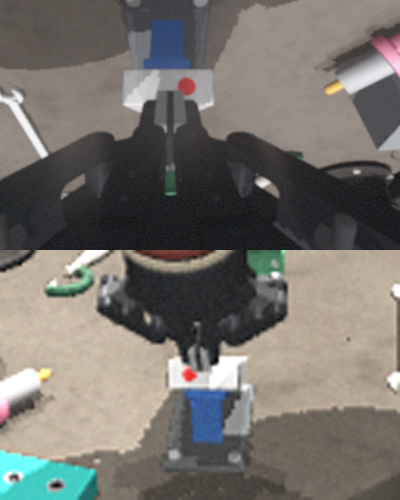

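```bash
python3 - <<'E'
from h import *
o=monitor.get_obs()
print(env.tcp_to_tips,[x for x in dir(env) if x[0]!='_'])
p=snap('wrist');s=snap('scene');b=snap('side')
print(np.array(p['mtx']));T=np.array(p['world_to_cam']);t=o['tcp_pos'];z=rot()[:,2]
c=-T[:3,:3].T@T[:3,3];print('cam in tool',rot().T@(c-t),'view dir tool',rot().T@(-T[2,:3]),'tcp depth',-(T@[*t,1])[2])
q=np.array([.462,-.1493,.0248,.0809]);Rp=plateR(q[3])
for n,k in(('scene',s),('side',b)):
    im=k['image'].copy()
    for pt,col in((t,(255,0,0)),(t+z*.019,(255,255,0)),(t-z*.054,(255,0,255))):
        u=proj(k,pt);print(n,u.round(1))
    for m in [[25,-10,90],[-25,-10,90],[25,10,90],[-25,10,90],[25,-10,0],[-25,-10,0]]:
        u=proj(k,Rp@(np.array(m)/1000)+q[:3]);print('  ',u.round(1))
u=proj(s,t).astype(int);im=s['image'][u[1]-45:u[1]+35,u[0]-60:u[0]+60,::-1];print(u-[60,45])
cv2.imwrite('pics/s5.png',cv2.resize(im,None,fx=6,fy=6,interpolation=2))
E
```

```text
0.019 ['Unreachable', 'tcp_to_tips']
[[292.8153011    0.         319.84828641]
 [  0.         292.8153011  202.87326148]
 [  0.           0.           1.        ]]
cam in tool [ 0.07118332  0.00119079 -0.16198585] view dir tool [-2.79642187e-01  3.71464291e-04  9.60104218e-01] tcp depth 0.1754287158991635
scene [386.5 183.3]
scene [382.9 190.4]
scene [396.8 162.7]
   [396.6 180.3]
   [382.7 171. ]
   [399.4 185.3]
   [385.5 175.9]
   [369.  207.6]
   [355.8 197.3]
side [305.  229.2]
side [305.6 232.9]
side [303.3 217.8]
   [294.1 224.7]
   [316.4 225.3]
   [293.8 233.7]
   [316.2 234.4]
   [298.6 223.2]
   [318.8 223.8]
[326 138]
```

View pics/s5.png

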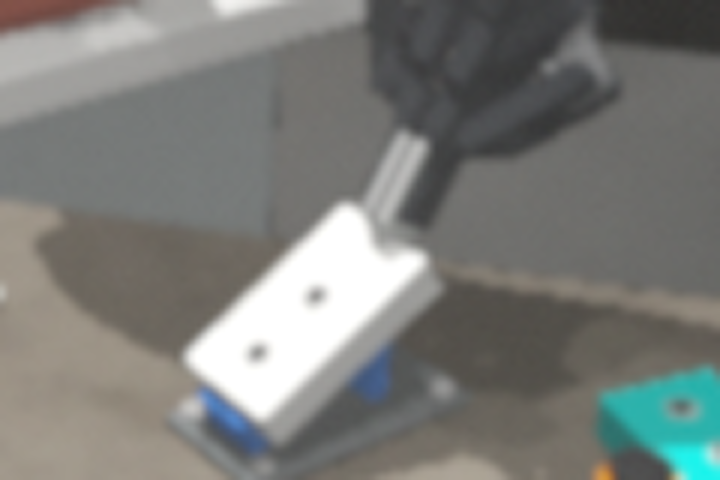

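The scene view shows the shut fingertips sitting just above the plate's upper edge. The real tips stop about 20–25 mm short of where the quoted offset puts them. The plate hasn't moved. I'll open, advance about 30 mm while watching the force, and grip again.

Request:
{"method": "play_rows", "body": {"moves": [[[0,0,-0.5],[0,0,0],1],[[0,0,0],[0,0,0],1],[[0,0,0],[0,0,0],1],[[0,0,0],[0,0,0],1],[[0,0,0.7],[0,0,0],1],[[0,0,0.7],[0,0,0],1],[[0,0,0.7],[0,0,0],1],[[0,0,0.7],[0,0,0],1],[[0,0,0.7],[0,0,0],1],[[0,0,0],[0,0,0],1]]}}

```text
time_s: 8.2
tcp_pos: [0.4594, -0.101, 0.0349]
ee_rot: [0.192, 0.657, 0.708, -0.176]
ft_force: [0.3, -0.2, -0.4]
width: 0.0855
gripper_force: 0.0
```

Request:
{"method": "play_rows", "body": {"moves": [[[0,0,0],[0,0,0],0],[[0,0,0],[0,0,0],-1],[[0,0,0],[0,0,0],-1],[[0,0,0],[0,0,0],-1]]}}

```text
time_s: 8.7
tcp_pos: [0.4599, -0.1003, 0.0361]
ee_rot: [0.192, 0.657, 0.708, -0.175]
ft_force: [-3.2, 3.4, 6.4]
width: 0.0487
gripper_force: 82.1
```

Request:
{"method": "play_rows", "body": {"moves": [[[-0.5,0,-0.9],[0,0,0],-1],[[-1.0,0,-1.7],[0,0,0],-1],[[-1.5,0,-2.6],[0,0,0],-1],[[-1.5,0,-2.6],[0,0,0],-1],[[-1.5,0,-2.6],[0,0,0],-1],[[0,0,0],[0,0,0],-1]]}}

```text
time_s: 9.45
tcp_pos: [0.4605, -0.1001, 0.1578]
ee_rot: [0.193, 0.658, 0.707, -0.174]
ft_force: [-0.9, -0.0, -3.5]
width: 0.0482
gripper_force: 83.4
```

```bash
cat >> h.py <<'E'
def redspot(p,box=None):
    hsv=cv2.cvtColor(p['image'],cv2.COLOR_RGB2HSV)
    m=(((hsv[...,0]<6)|(hsv[...,0]>174))&(hsv[...,1]>170)&(hsv[...,2]>120)).astype(np.uint8)
    if box: k=np.zeros_like(m);a,b,c,d=box;k[b:d,a:c]=m[b:d,a:c];m=k
    n,l,s,c=cv2.connectedComponentsWithStats(m);i=np.argsort(-s[1:,4])[:3]+1
    return [(c[j].round(1),s[j].tolist()) for j in i]
E
python3 - <<'E'
from h import *
o=monitor.get_obs();p=snap('wrist','w6.png')
# plate in tool at grip
q=np.array([.462,-.1493,.0248,.0809]);Rp=plateR(q[3])
qg=[.192,.657,.708,-.175];Rt=R.from_quat([qg[1],qg[2],qg[3],qg[0]]).as_matrix();t=np.array([.4599,-.1003,.0361])
off=Rt.T@(q[:3]-t);Rr=Rt.T@Rp;print('plate org in tool',off,'z',Rr[:,2])
np.savez('grip.npz',off=off,Rr=Rr)
Tn=rot();f=lambda m:proj(p,Tn@(Rr@(np.array(m)/1000)+off)+o['tcp_pos'])
print('pred spot',f([10,0,90]),'corners',[f(m).round() for m in([25,-10,90],[-25,-10,90],[25,10,90],[-25,10,90])]);print(redspot(p,(240,150,420,300)))
print(o['tcp_pos'],o['width'],o['gripper_force'],o['ft_force'],o['time_s'])
# stand via scene/side green
for n,bx in(('scene',(262,212,318,268)),('side',(296,178,334,206))):
    s=snap(n);h=cv2.cvtColor(s['image'],cv2.COLOR_RGB2HSV);g=(h[...,0]>50)&(h[...,0]<85)&(h[...,1]>90)
    yy,xx=np.nonzero(g);k=(xx>bx[0])&(xx<bx[2])&(yy>bx[1])&(yy<bx[3]);u=(xx[k].mean(),yy[k].mean());print(n,u,atz(s,u,.025).round(4),proj(s,np.array([.4797,-.3516,.025])))
E
```

```text
plate org in tool [-0.03674022 -0.00167211  0.03435783] z [ 0.49835624 -0.00208946 -0.86696983]
pred spot [335.41917311 264.06908346] corners [array([370., 287.]), array([256., 288.]), array([368., 241.]), array([258., 242.])]
[]
[ 0.46052218 -0.1000684   0.15780776] 0.048150853514236425 83.38924884796143 [-0.87144946 -0.04634533 -3.49436561] 9.45
scene (np.float64(292.65263157894736), np.float64(231.6157894736842)) [ 0.4688 -0.336   0.025 ] [288.2625538  236.74058258]
side (np.float64(316.6040268456376), np.float64(191.61409395973155)) [ 0.4711 -0.3412  0.025 ] [314.21239043 189.80092049]
```

View pics/w6.png

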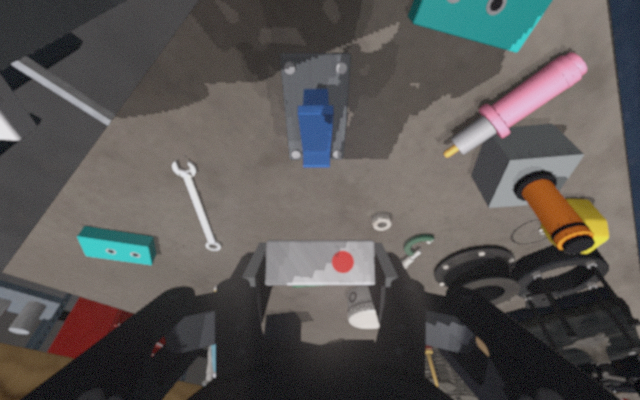

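```bash
cat > tgt.py <<'E'
from h import *
g=np.load('grip.npz');off=g['off'].copy();off[1]=0.0005;Rr=g['Rr']
S=np.array([.4797,-.3516,.008]);yaw=np.radians(12.7)
Rp=plateR(yaw,np.pi/2)
Rt=Rp@Rr.T
def tcp(h):return S+[0,0,h]-Rt@off
def plate_now():
    o=monitor.get_obs();return rot()@off+o['tcp_pos'],rot()@Rr
if __name__=='__main__':
    o=monitor.get_obs()
    print('tool R',Rt.round(3),'hover',tcp(.06),'final',tcp(0))
    print('togo hover (now axes)',togo(tcp(.06)).round(2),'rotvec',R.from_matrix(rot().T@Rt).as_rotvec().round(4))
    print('after-turn togo',(Rt.T@(tcp(.06)-o['tcp_pos'])*100).round(2),'world',tcp(.06)-o['tcp_pos'])
    P,Q=plate_now();print('plate',P.round(4),Q[:,2].round(3),o['time_s'],o['joint_positions'].round(2))
E
python3 tgt.py
```

```text
tool R [[-0.184  0.977 -0.108]
 [ 0.847  0.214  0.486]
 [ 0.498 -0.002 -0.867]] hover [ 0.47616317 -0.33729508  0.11609796] final [ 0.47616317 -0.33729508  0.05609796]
togo hover (now axes) [-18.61  -0.03  15.24] rotvec [ 0.0052  1.0454 -0.1471]
after-turn togo [-22.3   -3.33  -8.37] world [ 0.01754849 -0.23674956 -0.03848448]
plate [ 0.4628 -0.1494  0.1433] [-0.068  0.863  0.5  ] 9.6 [ 0.35  0.06 -0.66  2.03  0.58  1.25 -0.48]
```

Request:
{"method": "play_rows", "body": {"moves": [[[0,0,0],[0.0007,0.1494,-0.021],-1],[[0,0,0],[0.0007,0.1494,-0.021],-1],[[0,0,0],[0.0007,0.1494,-0.021],-1],[[0,0,0],[0.0007,0.1494,-0.021],-1],[[0,0,0],[0.0007,0.1494,-0.021],-1],[[0,0,0],[0.0007,0.1494,-0.021],-1],[[0,0,0],[0.0007,0.1494,-0.021],-1],[[-3.2,-0.5,-1.2],[0,0,0],-1],[[-3.2,-0.5,-1.2],[0,0,0],-1],[[-3.2,-0.5,-1.2],[0,0,0],-1],[[-3.2,-0.5,-1.2],[0,0,0],-1],[[-3.2,-0.5,-1.2],[0,0,0],-1],[[-3.2,-0.4,-1.2],[0,0,0],-1],[[-3.1,-0.4,-1.2],[0,0,0],-1],[[0,0,0],[0,0,0],-1]]}}

```text
time_s: 11.48
tcp_pos: [0.4756, -0.3397, 0.1141]
ee_rot: [-0.203, 0.607, 0.751, 0.161]
ft_force: [-0.3, -0.3, -3.6]
width: 0.0485
gripper_force: 83.4
```

```bash
python3 tgt.py; python3 - <<'E'
from h import *
import tgt
p=snap('wrist');s=snap('side');c=snap('scene')
P,Q=tgt.plate_now()
for n,k,box in(('wrist',p,(200,130,440,330)),('side',s,(280,120,350,220)),('scene',c,(250,170,330,260))):
    print(n,'pred spot',proj(k,P+Q@[.01,0,.09]).round(1),redspot(k,box))
# plate lower corners predicted in scene/side, and stand floor
E
```

```text
tool R [[-0.184  0.977 -0.108]
 [ 0.847  0.214  0.486]
 [ 0.498 -0.002 -0.867]] hover [ 0.47616317 -0.33729508  0.11609796] final [ 0.47616317 -0.33729508  0.05609796]
togo hover (now axes) [ 0.29  0.11 -0.07] rotvec [-0.0005 -0.0013 -0.0042]
after-turn togo [ 0.29  0.11 -0.07] world [0.00059041 0.00239889 0.00204654]
plate [ 0.4789 -0.354   0.0659] [ 0.003 -0.001  1.   ] 11.475 [ 0.9   0.62 -0.25  1.36 -0.18  1.58  0.91]
wrist pred spot [345.6 254.7] []
side pred spot [309.5 147.1] [(array([310., 147.]), [310, 147, 1, 1, 1])]
scene pred spot [288.2 186.5] []
```

```bash
python3 - <<'E'
from h import *
from scipy.optimize import least_squares
c=snap('scene');s=snap('side')
B=[[x,y,0] for x in(-45,45) for y in(-30,30)]+[[x,y,43] for x in(-45,45) for y in(-22,22)]
B=np.array(B)/1000
def rect(k,q):
    A=R.from_euler('z',np.radians(12.7)).as_matrix();u=np.array([proj(k,A@b+[q[0],q[1],0]) for b in B]);return np.r_[u.min(0),u.max(0)]
q=(.4797,-.3516)
m={'scene':[267.6,218.7,312.3,263.6],'side':[299.6,181,330.1,202.4]}
for n,k in(('scene',c),('side',s)):print(n,rect(k,q).round(1),m[n])
f=lambda q:np.r_[rect(c,q)-m['scene'],rect(s,q)-m['side']]
r=least_squares(f,q,diff_step=1e-3);print(r.x,r.fun.round(1))
E
```

```text
scene [265.4 216.3 313.1 262.7] [267.6, 218.7, 312.3, 263.6]
side [298.4 180.4 330.5 202.9] [299.6, 181, 330.1, 202.4]
[ 0.48150344 -0.3518643 ] [-2.  -1.9  1.1 -0.3 -1.8 -0.7 -0.2  0.5]
```

Request:
{"method": "play_rows", "body": {"moves": [[[0.3,0.1,-0.1],[0,0,-0.004],-1],[[-0.5,0,0.87],[0,0,0],-1],[[-0.5,0,0.87],[0,0,0],-1],[[-0.5,0,0.87],[0,0,0],-1],[[-0.5,0,0.87],[0,0,0],-1],[[-0.5,0,0.87],[0,0,0],-1],[[-0.1,0,0.17],[0,0,0],-1],[[0,0,0],[0,0,0],-1],[[0,0,0],[0,0,0],-1]]}}

```text
time_s: 12.85
tcp_pos: [0.4782, -0.3351, 0.0678]
ee_rot: [-0.2, 0.604, 0.754, 0.162]
ft_force: [0.3, -0.6, -3.5]
width: 0.0484
gripper_force: 83.4
```

```bash
python3 tgt.py | tail -4; python3 -c "
from h import *
print(monitor.get_obs()['ft_force'],monitor.get_obs()['torque'])"
```

```text
[ 0.498 -0.002 -0.867]] hover [ 0.47616317 -0.33729508  0.11609796] final [ 0.47616317 -0.33729508  0.05609796]
togo hover (now axes) [ 2.26 -0.24 -4.27] rotvec [0.0017 0.0005 0.0051]
after-turn togo [ 2.26 -0.25 -4.27] world [-0.00202234 -0.00217029  0.04826729]
plate [ 0.482  -0.3494  0.0197] [-0.004 -0.     1.   ] 12.85 [ 0.9   0.66 -0.25  1.4  -0.17  1.5   0.93]
[ 0.32764015 -0.60685315 -3.46145994] [-0.843624   -0.1525365  -0.01018998]
```

Request:
{"method": "play_rows", "body": {"moves": [[[-0.13,-0.2,-0.08],[0,0,0.004],-1],[[-0.15,0,0.26],[0,0,0],-1],[[-0.15,0,0.26],[0,0,0],-1],[[-0.15,0,0.26],[0,0,0],-1],[[-0.05,0,0.09],[0,0,0],-1],[[0,0,0],[0,0,0],-1]]}}

```text
time_s: 13.6
tcp_pos: [0.4763, -0.3368, 0.0573]
ee_rot: [-0.201, 0.606, 0.753, 0.162]
ft_force: [-0.9, 0.4, -2.6]
width: 0.0485
gripper_force: 83.4
```

Request:
{"method": "play_rows", "body": {"moves": [[[-0.05,0,0.09],[0,0,0],-1],[[0,0,0],[0,0,0],-1]]}}

```text
time_s: 13.85
tcp_pos: [0.4763, -0.3369, 0.0564]
ee_rot: [-0.201, 0.606, 0.753, 0.161]
ft_force: [0.8, -0.1, -3.2]
width: 0.0484
gripper_force: 83.4
```

Request:
{"method": "play_rows", "body": {"moves": [[[-0.05,0,0.09],[0,0,0],-1],[[-0.05,0,0.09],[0,0,0],-1],[[0,0,0],[0,0,0],-1]]}}

```text
time_s: 14.22
tcp_pos: [0.4764, -0.337, 0.0558]
ee_rot: [-0.201, 0.606, 0.753, 0.162]
ft_force: [-2.1, 0.4, 7.7]
width: 0.0481
gripper_force: 84.7
```

Floor contact felt (force −3.5 → +7.7 N). I release, back off and check.

Request:
{"method": "play_rows", "body": {"moves": [[[0.02,0,-0.04],[0,0,0],-0.1],[[0,0,0],[0,0,0],0.4],[[0,0,0],[0,0,0],1],[[0,0,0],[0,0,0],1],[[0,0,-1],[0,0,0],1],[[0,0,-2],[0,0,0],1],[[0,0,-3],[0,0,0],1],[[0,0,-3],[0,0,0],1],[[0,0,-4],[0,0,0],1],[[0,0,-4],[0,0,0],1],[[0,0,0],[0,0,0],1]]}}

```text
time_s: 15.6
tcp_pos: [0.4952, -0.422, 0.2053]
ee_rot: [-0.198, 0.607, 0.753, 0.161]
ft_force: [-0.5, 0.4, 0.1]
width: 0.0856
gripper_force: 0.0
```

```bash
python3 - <<'E'
from h import *
p=snap('wrist');s=snap('side');c=snap('scene')
S=np.array([.4797,-.3516,.008]);Rp=plateR(np.radians(12.7),np.pi/2)
for n,k in(('wrist',p),('side',s),('scene',c)):
    u=proj(k,S+Rp@[.01,0,.09]);x,y=u.astype(int)
    im=k['image'][y-20:y+20,x-20:x+20].astype(int);d=im[...,0]-im[...,1:].max(2);m=d>60
    print(n,'pred',u.round(1),'spot',(np.argwhere(m).mean(0)[::-1]+[x-20,y-20]).round(1) if m.any() else d.max(),m.sum())
    print('   corners',[proj(k,S+Rp@(np.array(a)/1000)).round(1).tolist() for a in([25,-10,90],[25,10,90],[-25,10,90],[-25,-10,90],[25,-10,0],[-25,-10,0])])
x,y=proj(p,S+[0,0,.09]).astype(int);a,b=max(0,y-100),max(0,x-100)
im1=cv2.resize(p['image'][a:a+200,b:b+200],(390,390))
x,y=proj(s,S+[0,0,.05]).astype(int);im2=cv2.resize(s['image'][y-35:y+35,x-35:x+35],(390,390),interpolation=2)
cv2.imwrite('pics/z.png',np.hstack([im1,im2])[...,::-1]);print(b,a,x-35,y-35)
o=monitor.get_obs();print(o['tcp_pos'],o['joint_positions'].round(2),o['ft_force'],o['time_s'])
# probe/holder
for n,k in(('scene',c),('side',s),('wrist',p)):
  for t in('probe','probe_holder'):print(n,t,[(np.round(r['rect'],1).tolist(),round(r['confidence'],2)) for r in spotter.search_frame(t,k)[:2]])
E
```

```text
wrist pred [328.3 180.1] spot [327.5 179.9] 57
   corners [[343.3, 189.5], [342.8, 170.7], [293.9, 171.0], [293.6, 189.8], [337.8, 208.5], [299.5, 208.8]]
side pred [310.3 167. ] spot [311.  166.5] 4
   corners [[304.9, 165.8], [305.2, 168.6], [323.0, 168.0], [322.4, 165.1], [305.6, 193.7], [322.5, 193.0]]
scene pred [289.2 211.2] spot [288.5 210.5] 4
   corners [[289.9, 216.5], [297.7, 212.4], [282.6, 201.9], [274.9, 205.7], [292.3, 250.7], [278.0, 239.4]]
218 80 279 144
[ 0.49432978 -0.41924249  0.20157614] [ 0.91  0.71 -0.22  1.03 -0.16  1.83  0.92] [ 0.02751576 -0.19617881 -0.51877177] 15.75
scene probe [([420.2, 215.4, 442.8, 250.7], 0.82), ([403.8, 232.2, 464.9, 248.6], 0.71)]
scene probe_holder [([406.0, 234.9, 447.7, 278.8], 0.72)]
side probe [([214.2, 184.9, 229.0, 221.3], 0.78), ([206.5, 228.9, 256.2, 255.4], 0.66)]
side probe_holder [([206.1, 206.4, 242.8, 239.9], 0.74)]
wrist probe [([429.8, 21.3, 493.2, 71.8], 0.66), ([486.9, 8.3, 553.8, 78.1], 0.62)]
wrist probe_holder [([455.7, 43.6, 529.2, 108.8], 0.84)]
```

View pics/z.png

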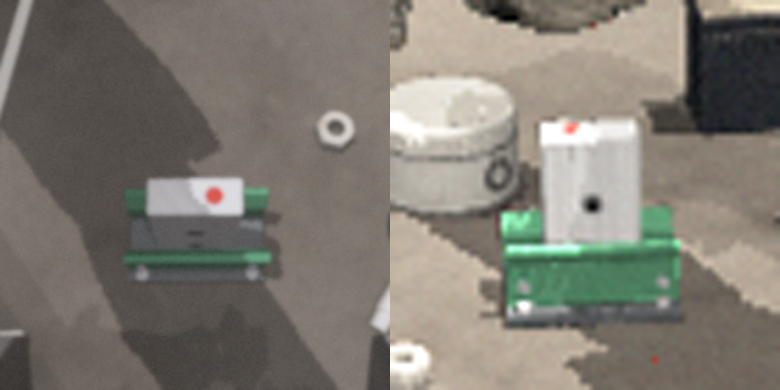

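The plate stands upright in the channel. In all three views the spot is within 1 px of the predicted position at 98 mm height (wrist (328,180), side (311,167)). Now the probe: I measure it numerically.

```bash
cat >> h.py <<'E'
def tri2(a,u,b,v):
    o1,d1=ray(a,u);o2,d2=ray(b,v);d1/=np.linalg.norm(d1);d2/=np.linalg.norm(d2)
    t=np.linalg.lstsq(np.array([d1,-d2]).T,o2-o1,rcond=None)[0];x,y=o1+t[0]*d1,o2+t[1]*d2
    return ((x+y)/2).round(4),np.linalg.norm(x-y).round(4)
def orange(k,bx,lo=5,hi=20):
    h=cv2.cvtColor(k['image'],cv2.COLOR_RGB2HSV);m=(h[...,0]>=lo)&(h[...,0]<=hi)&(h[...,1]>180)&(h[...,2]>70)
    yy,xx=np.nonzero(m);g=(xx>bx[0])&(xx<bx[2])&(yy>bx[1])&(yy<bx[3]);xx,yy=xx[g],yy[g]
    return np.array([xx.mean(),yy.mean()]).round(1),(xx.min(),yy.min(),xx.max(),yy.max()),len(xx)
E
python3 - <<'E'
from h import *
c=snap('scene');s=snap('side')
oc=orange(c,(415,208,450,256));os_=orange(s,(205,178,240,222));print(oc,os_)
print('grip ctr',tri2(c,oc[0],s,os_[0]))
yc=orange(c,(405,290,455,345),22,35);ys=orange(s,(175,185,212,222),22,35);print(yc,ys,'tape',tri2(c,yc[0],s,ys[0]))
print('tape top z?',tri2(c,(yc[0][0],yc[1][1]),s,(ys[0][0],ys[1][1])))
Rd=np.array([[np.sin(-.2217)*1,0,0]]) 
y=np.radians(12.7);ty=np.array([np.cos(y),np.sin(y),0]);tz=np.array([0,0,-1.]);Rt=np.array([np.cross(ty,tz),ty,tz]).T
print('rotvec to vertical',R.from_matrix(rot().T@Rt).as_rotvec().round(3))
print('after turn togo (.669,-.135,.30)',(Rt.T@(np.array([.669,-.135,.30])-monitor.get_obs()['tcp_pos'])*100).round(2))
E
```

```text
(array([430.1, 233.7]), (np.int64(424), np.int64(218), np.int64(437), np.int64(246)), 237) (array([221., 203.]), (np.int64(214), np.int64(190), np.int64(227), np.int64(214)), 216)
grip ctr (array([ 0.6747, -0.1382,  0.0845]), np.float64(0.0007))
(array([431.5, 314.9]), (np.int64(415), np.int64(296), np.int64(449), np.int64(335)), 885) (array([196.9, 205.2]), (np.int64(185), np.int64(196), np.int64(201), np.int64(214)), 27) tape (array([ 0.7891, -0.2248,  0.0199]), np.float64(0.0084))
tape top z? (array([ 0.7788, -0.2188,  0.0531]), np.float64(0.0044))
rotvec to vertical [ 0.001 -0.522 -0.006]
after turn togo (.669,-.135,.30) [23.91 23.28 -9.8 ]
```

Request:
{"method": "play_rows", "body": {"moves": [[[0,0,-3],[0,-0.131,-0.001],-1],[[0,0,-2],[0,-0.131,-0.001],-1],[[0,0,-2],[0,-0.13,-0.002],-1],[[0,0,-2],[0,-0.13,-0.002],-1],[[4.0,4.0,-0.5],[0,0,0],-1],[[4.0,4.0,-0.5],[0,0,0],-1],[[4.0,4.0,0],[0,0,0],-1],[[4.0,4.0,0],[0,0,0],-1],[[4.0,4.0,0],[0,0,0],-1],[[4.0,3.5,0],[0,0,0],-1],[[0,0,0],[0,0,0],-1],[[0,0,0],[0,0,0],-1]]}}

```text
time_s: 17.65
tcp_pos: [0.6774, -0.1638, 0.2958]
ee_rot: [0.0, 0.625, 0.781, -0.0]
ft_force: [-0.0, -0.5, -0.3]
width: 0.0002
gripper_force: 0.0
```

```bash
python3 - <<'E'
from h import *
o=monitor.get_obs();t=o['tcp_pos'];z=rot()[:,2];print(t,z.round(3),o['time_s'],o['joint_positions'].round(2))
for n in('scene','side'):
    k=snap(n);bg=cv2.imread(f'pics/{n}0.png')[:,:,::-1].astype(int)
    d=np.abs(k['image'].astype(int)-bg).max(2)>40
    for sm in range(-90,41,5):
        u=proj(k,t+z*sm/1000);x,y=u.round().astype(int);w=d[y,x-25:x+26];print(n,sm,x,y,''.join('#' if v else '.' for v in w))
p=snap('wrist')
print(orange(p,(0,0,640,400)),[ (np.round(r['rect'],1).tolist(),round(r['confidence'],2)) for r in spotter.search_frame('probe',p)[:3]])
for h in(.06,.09,.122):print(h,proj(p,np.array([.672,-.136,h])).round(1),proj(p,t).round(1))
E
```

```text
[ 0.67744386 -0.16381446  0.29581689] [ 0.    -0.001 -1.   ] 17.65 [ 0.39  0.43 -0.32  1.18  0.13  1.55  0.31]
scene -90 440 87 #########################################........##
scene -85 440 90 #######################################.......#####
scene -80 440 93 ..###################################......########
scene -75 439 96 ....##################################...##########
scene -70 439 100 ..........#########################################
scene -65 438 103 ..............##################################...
scene -60 438 106 ...............###########################.........
scene -55 438 108 ...............##....##################............
scene -50 437 111 ...........................########................
scene -45 437 114 ...........................#######.................
scene -40 436 117 ................#..........########................
scene -35 436 120 ...........................#######.................
scene -30 436 123 ...........................#######.................
scene -25 435 126 ...........................######..................
scene -20 435
[... 2282 characters left out ...]
.................................
side 15 213 121 ...................................................
side 20 213 123 ...................................................
side 25 213 125 ...................................................
side 30 214 128 ...................................................
side 35 214 130 ...................................................
side 40 214 132 ...................................................
(array([  2., 397.]), (np.int64(2), np.int64(397), np.int64(2), np.int64(397)), 1) [([305.4, 134.1, 334.6, 165.7], 0.74), ([266.7, 69.0, 339.2, 134.1], 0.65)]
0.06 [320.  149.2] [319.1 238.4]
0.09 [320.1 151.7] [319.1 238.4]
0.122 [320.1 154.9] [319.1 238.4]
```

```bash
python3 - <<'E'
from h import *
o=monitor.get_obs();t=o['tcp_pos'];Rt=rot();z=Rt[:,2]
k=snap('scene');bg=cv2.imread('pics/scene0.png')[:,:,::-1]
im=cv2.GaussianBlur(k['image'],(3,3),0).astype(int);b=cv2.GaussianBlur(bg,(3,3),0).astype(int)
d=np.abs(im-b).max(2)
for sm in(-50,-40,-30,-25,-20):
    x,y=proj(k,t+z*sm/1000).round().astype(int);print(sm,x,y,'d',d[y,x-10:x+16].tolist(),'im',im[y,x-10:x+16].mean(1).astype(int).tolist())
q=t-z*.04
print('tool x +-11mm px',[ (proj(k,q+Rt[:,0]*e)-proj(k,q)).round(1).tolist() for e in(-.011,.011)],'tool y',(proj(k,q+Rt[:,1]*.011)-proj(k,q)).round(1))
p=snap('wrist');g=p['image'].mean(2).astype(int)
for y in range(225,300,8):print(y,g[y,290:352:3].tolist())
print([proj(p,t+Rt@np.array([e,0,-.023])).round(1).tolist() for e in(-.011,0,.011)])
E
```

```text
-50 436 111 d [22, 34, 23, 5, 10, 9, 19, 9, 14, 18, 8, 21, 45, 61, 65, 66, 67, 67, 64, 53, 32, 16, 8, 5, 2, 0] im [91, 81, 93, 113, 118, 106, 95, 105, 121, 125, 115, 94, 69, 53, 49, 49, 48, 48, 51, 61, 78, 94, 102, 105, 108, 110]
-40 436 117 d [33, 29, 10, 9, 7, 18, 11, 14, 24, 20, 7, 36, 57, 63, 64, 64, 64, 61, 49, 27, 8, 1, 1, 1, 2, 2] im [81, 87, 106, 117, 107, 96, 104, 121, 131, 127, 107, 79, 58, 51, 50, 51, 51, 53, 64, 84, 102, 109, 110, 110, 110, 111]
-30 435 123 d [11, 15, 7, 9, 6, 17, 12, 11, 21, 20, 4, 30, 54, 64, 64, 63, 63, 58, 44, 23, 7, 1, 1, 2, 2, 2] im [103, 99, 108, 117, 110, 98, 103, 118, 129, 127, 112, 85, 62, 52, 51, 52, 53, 57, 69, 88, 104, 110, 111, 111, 111, 111]
-25 434 126 d [1, 1, 1, 7, 9, 10, 19, 9, 16, 23, 18, 8, 37, 56, 60, 58, 52, 40, 26, 14, 4, 1, 1, 1, 1, 1] im [115, 113, 114, 117, 118, 107, 97, 107, 124, 131, 125, 106, 79, 60, 55, 57, 63, 72, 85, 97, 106, 110, 111, 111, 111, 111]
-20 434 129 d [0, 1, 3, 4, 7, 12, 14, 7, 12, 20, 23, 19, 10, 5, 9, 9, 6, 3, 1, 1, 1, 1, 1, 1, 1, 1] im [116, 115, 112, 111, 108, 104, 102, 109, 121, 129, 132, 128, 119, 110, 1
[... 441 characters left out ...]
 136]
249 [137, 142, 127, 105, 109, 106, 98, 100, 100, 75, 56, 75, 96, 99, 98, 107, 104, 104, 122, 129, 130]
257 [135, 64, 52, 55, 53, 74, 95, 99, 99, 69, 55, 68, 96, 98, 99, 75, 60, 58, 59, 65, 109]
265 [108, 55, 56, 55, 54, 82, 98, 98, 95, 60, 49, 73, 94, 97, 97, 81, 62, 57, 57, 60, 71]
273 [56, 51, 53, 47, 52, 82, 100, 106, 107, 70, 55, 70, 107, 107, 100, 80, 58, 58, 60, 52, 56]
281 [51, 57, 59, 56, 52, 53, 58, 53, 77, 68, 57, 76, 73, 55, 54, 61, 58, 61, 59, 58, 51]
289 [50, 43, 54, 50, 50, 53, 46, 53, 50, 61, 58, 54, 50, 52, 53, 48, 55, 54, 52, 45, 44]
297 [46, 43, 49, 48, 42, 49, 50, 44, 44, 54, 53, 55, 53, 49, 50, 51, 43, 47, 44, 47, 50]
[[317.4, 277.2], [317.4, 258.6], [317.4, 239.2]]
```

Request:
{"method": "play_rows", "body": {"moves": [[[2.0,0,0],[0,0,0],1],[[0.8,0,0],[0,0,0],1],[[0,0,2],[0,0,0],1],[[0,0,4],[0,0,0],1],[[0,0,4],[0,0,0],1],[[0,0,0.6],[0,0,0],1],[[0,0,0],[0,0,0],1]]}}

```text
time_s: 18.82
tcp_pos: [0.6719, -0.1357, 0.191]
ee_rot: [0.001, 0.625, 0.781, 0.0]
ft_force: [0.3, -0.1, -0.1]
width: 0.0853
gripper_force: 0.0
```

```bash
python3 - <<'E'
from h import *
o=monitor.get_obs();t=o['tcp_pos'];Rt=rot();print(t,Rt[:,2].round(3),o['time_s'])
p=snap('wrist')
for th in('probe','probe_holder'):print([(np.round(r['rect'],1).tolist(),round(r['confidence'],2)) for r in spotter.search_frame(th,p)[:3]])
for h in(0,.06,.122,.128):print(h,proj(p,np.array([.672,-.136,h])).round(1),[proj(p,np.array([.672,-.136,h])+Rt[:,1]*e).round(1).tolist() for e in(-.013,.013)])
A=R.from_euler('z',0).as_matrix()
h=cv2.cvtColor(p['image'],cv2.COLOR_RGB2HSV)
c=proj(p,np.array([.672,-.136,.1])).astype(int)
for y in range(c[1]-40,c[1]+30,6):print(y,h[y,c[0]-40:c[0]+41:5].tolist())
E
```

```text
[ 0.67187048 -0.13571159  0.19104988] [ 0.002 -0.    -1.   ] 18.825
[([250.5, 85.4, 344.7, 166.4], 0.72)]
[([286.1, 150.6, 355.4, 216.6], 0.96)]
0 [318.8 177.9] [[308.2, 177.9], [329.4, 177.9]]
0.06 [318.6 189.4] [[306.0, 189.4], [331.3, 189.4]]
0.122 [318.4 207.1] [[302.7, 207.1], [334.2, 207.1]]
0.128 [318.4 209.3] [[302.3, 209.3], [334.5, 209.3]]
159 [[3, 33, 85], [6, 49, 83], [4, 44, 87], [150, 5, 105], [167, 17, 108], [165, 9, 113], [156, 11, 115], [165, 9, 114], [159, 15, 120], [160, 7, 117], [156, 11, 115], [162, 11, 114], [140, 7, 116], [173, 9, 108], [159, 16, 112], [167, 14, 127], [2, 30, 109]]
165 [[0, 33, 100], [4, 39, 98], [5, 32, 87], [155, 15, 99], [155, 15, 99], [144, 13, 98], [140, 8, 98], [158, 10, 101], [150, 11, 96], [162, 12, 110], [150, 10, 105], [158, 9, 114], [158, 9, 116], [135, 9, 116], [143, 9, 114], [13, 16, 110], [9, 30, 109]]
171 [[9, 36, 98], [9, 34, 98], [4, 36, 99], [156, 13, 99], [150, 5, 100], [150, 13, 100], [158, 10, 98], [170, 8, 99], [150, 12, 87], [0, 6, 88], [135, 9, 119], [135, 4, 126], [135, 4, 127], [150, 5, 105], [105, 4, 115], [10, 22, 10
[... 1603 characters left out ...]
[105, 4, 124], [113, 8, 125], [11, 136, 158], [20, 26, 60], [174, 20, 63], [170, 13, 58], [0, 22, 69], [10, 143, 144], [135, 4, 126], [90, 4, 126], [0, 4, 121], [13, 28, 109], [9, 31, 106]]
219 [[15, 28, 144], [15, 29, 141], [10, 27, 143], [17, 26, 140], [14, 34, 129], [8, 25, 112], [13, 30, 101], [11, 109, 112], [13, 30, 59], [0, 20, 63], [12, 98, 115], [14, 38, 101], [9, 26, 98], [8, 28, 101], [12, 25, 104], [9, 38, 108], [13, 32, 112]]
225 [[14, 33, 149], [12, 29, 147], [14, 29, 148], [11, 30, 144], [13, 29, 140], [12, 27, 143], [16, 30, 144], [15, 28, 144], [11, 29, 143], [18, 31, 139], [12, 34, 128], [8, 20, 100], [15, 36, 99], [19, 28, 100], [11, 27, 105], [12, 31, 108], [14, 31, 107]]
```

Request:
{"method": "play_rows", "body": {"moves": [[[0,0,2],[0,0,0],1],[[0,0,3],[0,0,0],1],[[0,0,3],[0,0,0],1],[[0,0,3],[0,0,0],1],[[0,0,2],[0,0,0],1],[[0,0,1.4],[0,0,0],1],[[0,0,0],[0,0,0],1]]}}

```text
time_s: 19.85
tcp_pos: [0.6712, -0.1362, 0.045]
ee_rot: [-0.0, 0.625, 0.781, -0.0]
ft_force: [-0.3, 0.9, -0.1]
width: 0.0853
gripper_force: 0.0
```

Request:
{"method": "play_rows", "body": {"moves": [[[0,0,0],[0,0,0],0.2],[[0,0,0],[0,0,0],-0.2],[[0,0,0],[0,0,0],-1],[[0,0,0],[0,0,0],-1],[[0,0,0],[0,0,0],-1],[[0,0,0],[0,0,0],-1]], "squeeze": 60}}

```text
time_s: 20.6
tcp_pos: [0.6722, -0.1363, 0.0467]
ee_rot: [0.001, 0.625, 0.781, 0.0]
ft_force: [-0.0, 0.3, 5.7]
width: 0.0245
gripper_force: 58.6
```

Request:
{"method": "play_rows", "body": {"moves": [[[0,0,-1],[0,0,0],-1],[[0,0,-2],[0,0,0],-1],[[0,0,-3],[0,0,0],-1],[[0,0,-4],[0,0,0],-1],[[0,0,-4],[0,0,0],-1],[[0,0,-4],[0,0,0],-1],[[0,0,0],[0,0,0],-1]]}}

```text
time_s: 21.48
tcp_pos: [0.6733, -0.1361, 0.2315]
ee_rot: [0.004, 0.625, 0.781, 0.002]
ft_force: [0.9, 0.4, -1.5]
width: 0.0251
gripper_force: 59.1
```

```bash
python3 - <<'E'
from h import *
o=monitor.get_obs();t=o['tcp_pos'];Rt=rot();print(t,Rt.round(3).tolist(),o['time_s'],o['width'],o['gripper_force'],o['ft_force'])
c=snap('scene');s=snap('side')
# spot position: triangulate + predicted
S=np.array([.4797,-.3516,.008]);Rp=plateR(np.radians(12.7),np.pi/2);sp=S+Rp@[.01,0,.09];print('spot pred',sp)
L=[]
for k in(c,s):
    x,y=proj(k,sp).astype(int);im=k['image'][y-8:y+9,x-8:x+9].astype(float);w=np.clip(im[...,0]-im[...,1:].max(2)-25,0,None)
    yy,xx=np.mgrid[y-8:y+9,x-8:x+9];L.append(((w*xx).sum()/w.sum(),(w*yy).sum()/w.sum()));print(L[-1],atz(k,L[-1],.098).round(4))
print('tri',tri2(c,L[0],s,L[1]))
# probe in hand: orange mask
pr=t+np.array([0,0,.0445-.0427])  # grip centre (87mm)
a=proj(c,pr);b=proj(s,pr);print('pred grip ctr',a,b)
oc=orange(c,(a[0]-25,a[1]-30,a[0]+25,a[1]+30));ob=orange(s,(b[0]-25,b[1]-30,b[0]+25,b[1]+30));print(oc,ob,tri2(c,oc[0],s,ob[0]))
# brass tip / body: diff against bg below the collar
for n,k in(('scene',c),('side',s)):
    bg=cv2.imread(f'pics/{n}0.png')[:,:,::-1].astype(int);d=np.abs(k['image'].astype(int)-bg).max(2)>30
    org=t-[0,0,.0427]
    for m in(52,40,30,20,12,6,2,-2,-6):
        x,y=proj(k,org+[0,0,m/1000]).round().astype(int);print(n,m,x,y,''.join('#' if v else '.' for v in d[y,x-16:x+17]))
E
```

```text
[ 0.67332099 -0.136141    0.2314696 ] [[-0.219, 0.976, 0.008], [0.976, 0.219, -0.001], [-0.003, 0.008, -1.0]] 21.475 0.025147273770150746 59.07145142555237 [ 0.91650535  0.3734546  -1.52677315]
spot pred [ 0.48945535 -0.34940154  0.098     ]
(np.float64(288.5131195335277), np.float64(210.71137026239066)) [ 0.4874 -0.3499  0.098 ]
(np.float64(310.9734219269103), np.float64(166.5249169435216)) [ 0.4882 -0.3528  0.098 ]
tri (array([ 0.488 , -0.3504,  0.0989]), np.float64(0.0006))
pred grip ctr [440.0728604  166.76217351] [212.60777912 145.50063835]
(array([439.9, 150.3]), (np.int64(434), np.int64(137), np.int64(447), np.int64(164)), 263) (array([210.1, 130.1]), (np.int64(203), np.int64(116), np.int64(217), np.int64(143)), 284) (array([ 0.6752, -0.1422,  0.2677]), np.float64(0.0029))
scene 52 441 163 ......################...#.......
scene 40 440 169 ..............#########..........
scene 30 439 174 ................###..............
scene 20 438 179 .................##..............
scene 12 438 182 ................##...............
scene 6 437 185 ...............####..............
scene 2 437 187 ...............###...............
scene -2 437 189 .................................
scene -6 437 191 .................................
side 52 212 142 ..........###############........
side 40 213 147 ...................###...........
side 30 213 152 ............########.#...........
side 20 214 156 ............##########...........
side 12 215 159 ...........##########............
side 6 215 161 .............######..............
side 2 215 163 ...............####..............
side -2 215 165 ................##...............
side -6 216 166 .................................
```

Request:
{"method": "play_rows", "body": {"moves": [[[-1.0,-1.4,0],[0.004,0.0015,0],-1],[[-2.2,-3.0,0],[0.004,0.0015,0],-1],[[-2.3,-3.1,0.4],[0,0,0],-1],[[-2.3,-3.1,0.4],[0,0,0],-1],[[-2.3,-3.1,0.4],[0,0,0],-1],[[-2.3,-3.1,0.4],[0,0,0],-1],[[-2.3,-3.1,0.4],[0,0,0],-1],[[-1.4,-1.9,0.4],[0,0,0],-1],[[-0.7,-0.9,0.4],[0,0,0],-1],[[0,0,0],[0,0,0],-1],[[0,0,0],[0,0,0],-1]]}}

```text
time_s: 22.95
tcp_pos: [0.4875, -0.3487, 0.1989]
ee_rot: [-0.003, 0.624, 0.781, -0.002]
ft_force: [0.7, 0.3, -1.5]
width: 0.0248
gripper_force: 59.1
```

```bash
cat > tip.py <<'E'
from h import *
o=monitor.get_obs();t=o['tcp_pos'];Rt=rot();print(t.round(4),Rt[:,2].round(4),o['time_s'],o['gripper_force'],o['ft_force'].round(1))
sp=np.array([.4885,-.3502,.098]);org=t+Rt[:,2]*.0427;print('tip-spot mm',((org-sp)*1000).round(1),'tool xy to go cm',(Rt.T@(sp-org)*100).round(2))
for n in('scene','side'):
    k=snap(n);bg=cv2.imread(f'pics/{n}0.png')[:,:,::-1].astype(int);d=np.abs(k['image'].astype(int)-bg).max(2)>30
    for m in(40,30,20,12,8,5,2,-1,-4):
        x,y=proj(k,org-Rt[:,2]*m/1000).round().astype(int);print(n,m,x,y,''.join('#' if v else '.' for v in d[y,x-16:x+17]))
E
python3 tip.py
```

```text
[ 0.4875 -0.3487  0.1989] [-0.0075  0.0017 -1.    ] 22.95 59.12729322910309 [ 0.7  0.3 -1.5]
tip-spot mm [-1.4  1.6 58.2] tool xy to go cm [-0.2   0.14  5.82]
scene 40 286 169 ........################.........
scene 30 286 174 ............#......##............
scene 20 287 178 ...........##....................
scene 12 287 181 .................................
scene 8 287 183 ................#................
scene 5 287 184 .........#########...............
scene 2 287 186 ....###############..............
scene -1 287 187 ###################..............
scene -4 287 188 ###################..............
side 40 310 134 ..............#####..............
side 30 310 137 ..............#####..............
side 20 311 141 ............######.#.............
side 12 311 144 ..............###................
side 8 311 145 ..............###................
side 5 311 146 ..............###................
side 2 311 147 ...............##................
side -1 311 148 .................................
side -4 311 149 .................................
```

Request:
{"method": "play_rows", "body": {"moves": [[[-0.15,0.1,0.8],[0,0,0],-1],[[0,0,1.5],[0,0,0],-1],[[0,0,1.5],[0,0,0],-1],[[0,0,0.8],[0,0,0],-1],[[0,0,0.3],[0,0,0],-1],[[0,0,0],[0,0,0],-1],[[0,0,0],[0,0,0],-1]]}}

```text
time_s: 23.92
tcp_pos: [0.4879, -0.3513, 0.1505]
ee_rot: [-0.003, 0.625, 0.781, -0.002]
ft_force: [-0.0, -0.0, -1.3]
width: 0.0248
gripper_force: 59.1
```

```bash
python3 tip.py|head -3; python3 - <<'E'
from h import *
p=snap('wrist');x,y=proj(p,np.array([.4885,-.3502,.098])).astype(int);print('spot pred',x,y)
im=p['image'][y-30:y+31,x-30:x+31].astype(int);m=(im[...,0]-im[...,1:].max(2))>40
print('red',m.sum(),(np.argwhere(m).mean(0)[::-1]+[x-30,y-30]).round(1) if m.any() else '')
E
```

```text
[ 0.4879 -0.3513  0.1505] [-7.e-03  5.e-04 -1.e+00] 23.925 59.12698209285736 [-0.  -0.  -1.3]
tip-spot mm [-0.9 -1.   9.8] tool xy to go cm [0.08 0.12 0.98]
scene 40 287 191 ########...########.......#######
spot pred 319 212
red 430 [319.5 233.2]
```

Request:
{"method": "play_rows", "body": {"moves": [[[0.05,0.1,0.4],[0,0,0],-1],[[0,0,0.3],[0,0,0],-1],[[0,0,0.2],[0,0,0],-1],[[0,0,0.1],[0,0,0],-1],[[0,0,0.1],[0,0,0],-1],[[0,0,0],[0,0,0],-1]]}}

```text
time_s: 24.82
tcp_pos: [0.4884, -0.3504, 0.139]
ee_rot: [-0.003, 0.625, 0.781, -0.002]
ft_force: [0.2, -0.3, -0.4]
width: 0.0247
gripper_force: 59.2
```

Request:
{"method": "play_rows", "body": {"moves": [[[0,0,0.1],[0,0,0],-1],[[0,0,0.1],[0,0,0],-1],[[0,0,0],[0,0,0],-1]]}}

```text
time_s: 25.2
tcp_pos: [0.4884, -0.3503, 0.1369]
ee_rot: [-0.003, 0.625, 0.781, -0.002]
ft_force: [-0.0, 0.5, 1.2]
width: 0.0247
gripper_force: 59.2
```

Request:
{"method": "play_rows", "body": {"moves": [[[0,0,0.1],[0,0,0],-1],[[0,0,0.1],[0,0,0],-1],[[0,0,0],[0,0,0],-1],[[0,0,0],[0,0,0],-1],[[0,0,0],[0,0,0],-1],[[0,0,0],[0,0,0],-1]]}}

```text
time_s: 25.95
tcp_pos: [0.4884, -0.3504, 0.135]
ee_rot: [-0.003, 0.625, 0.781, -0.002]
ft_force: [-0.4, -0.0, 1.8]
width: 0.0246
gripper_force: 59.2
```

```bash
python3 - <<'E'
from h import *
o=monitor.get_obs();t=o['tcp_pos'];Rt=rot();print(t.round(4),Rt[:,2].round(3),o['ft_force'].round(2),o['time_s'])
c=snap('scene');s=snap('side')
# brass tip colour row profiles near spot
for n,k in(('scene',c),('side',s)):
    x,y=proj(k,np.array([.4885,-.3502,.098])).round().astype(int);print(n,x,y)
    bg=k['image']
    for r in range(y-8,y+5):print(r,' '.join('%3d,%3d,%3d'%tuple(v) for v in bg[r,x-6:x+7]))
ref=[proj(c,np.array([.4885,-.3502,.11])),proj(s,np.array([.4885,-.3502,.11]))];print(ref)
print([monitor.get_obs()['ft_force'].round(2).tolist()])
E
```

```text
[ 0.4884 -0.3504  0.135 ] [-0.008  0.001 -1.   ] [-0.35 -0.01  1.79] 25.95
scene 289 211
203 167,167,165 137,138,136 138,138,137 142,142,141 142,142,141 141,140,139 138,138,137 133,134,132 127,127,126 121,118,115 122,118,111 130,123,113 133,127,116
204 174,174,172 141,142,139 138,138,136 142,141,140 143,142,141 141,141,140 137,137,136 134,133,132 128,127,126 120,118,116 123,119,112 129,123,112 133,126,115
205 180,180,178 143,143,142 139,138,137 141,140,139 143,142,141 142,141,140 138,138,137 133,133,132 128,127,126 121,120,118 123,119,113 132,125,115 135,128,118
206 182,182,180 144,144,142 138,138,136 140,140,139 142,142,141 141,140,139 137,137,136 134,134,132 128,127,126 120,119,117 125,121,115 133,127,117 136,129,118
207 186,186,184 146,146,144 139,138,136 140,140,139 142,142,141 141,141,141 138,138,136 135,134,133 128,127,126 122,121,118 126,122,115 134,128,117 135,128,118
208 198,198,196 157,157,155 140,140,138 141,140,140 143,142,141 141,140,139 138,138,136 134,134,133 130,129,127 128,126,123 131,126,120 134,127,117 135,128,117
209 202,202,199 170,170,168 148,147,145 142,140,138
[... 2557 characters left out ...]
,176 174,172,169 207,200,199 255,255,255 255,255,255 255,255,255 255,255,255 255,255,255 255,255,255 255,255,254 255,255,254
169 165,154,139 203,200,197 192,189,185 196,191,189 210,206,203 233,231,229 240,238,235 240,239,236 234,232,230 237,234,232 229,227,225 227,225,223 218,215,209
170 177,160,142 193,189,187 190,187,184 201,200,195 204,201,199 197,194,191 200,200,193 213,209,206 205,201,200 211,210,206 206,203,199 202,202,198 190,187,181
171 177,161,142 185,185,180 206,204,201 206,202,198 205,202,198 203,201,197 206,204,198 212,209,206 211,209,203 199,197,194 204,200,198 204,204,199 190,185,182
[array([288.27123128, 206.24324013]), array([310.64444912, 162.97776905])]
[[-1.1, -0.11, 2.8]]
```

Side view pixels put the brass tip over the red spot at about (310,166). The press force is about 3–4 N, which matches a travel of roughly 5–6 mm. Handing in.

```bash
python3 -c "
from h import *
print(hand_in())"
```

```text
the job is handed in; nothing more can be done
None
```

I handed the job in at about 26 s of the 51 s allowed, and no verdict came back. The plate stands upright in the channel, let go. The probe is held upright with its tip on the red spot, pushed in about 5–6 mm at roughly 3–4 N.

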